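# Tip a lamp carton into the label-check bay

## Task

The lamp carton (blue-striped label) stands on end at the near side of the yellow-taped bay. With the fingertips, push it near its top so that it topples over and lies label up within the bay's tape, then push its end until its other end is flush against the timber stop. Do not grasp or lift it, and leave the other things on the bench where they are.

Things in the scene. Friction and masses are not known exactly. Their poses are not given: they have to be found in the camera images.
- carton: The lamp carton to tip: closed grey-white box, blue-striped label, 110x50x32 mm, about 0.12 kg. Starts standing on a 50x32 mm end across the bay's near tape; its label is on the 32 mm wide upright face that looks away from the stop. Origin: centre of a 110x50 mm side. Axes: x out of the face opposite the label (towards the stop), y along the 110 mm length (up while it stands), z across the 32 mm.
- carton_mid (a point): Centre of the lamp carton; same axes as the carton. While it stands, the label face lies 25 mm behind this point (along -x), its top 55 mm above, the bench 55 mm below.
- bay_near (a point): The bay: bench area marked by thin yellow tape 10 mm wide (nothing to bump over), 90 mm wide over the tapes, 190 mm long from the near tape's outer edge to the timber stop. This point: middle of the near tape's outer edge, on the bench. x along the bay to the stop, y across, z up. Fixed, but lies elsewhere each time.
- bay_stop (a point): Middle of the foot of the timber stop's face that looks into the bay, 190 mm from bay_near along its x; same axes. The stop is a wooden block 120 mm long across the bay, 45 mm thick, 19 mm high, screwed down.
- carton_foot_a (a point): Corner of the lamp carton's face opposite the label (the 110 x 32 mm face it should come to lie on): foot end, one corner (on the bench while it stands).
- carton_foot_b (a point): Corner of the lamp carton's face opposite the label (the 110 x 32 mm face it should come to lie on): foot end, other corner (on the bench while it stands).
- carton_head_a (a point): Corner of the lamp carton's face opposite the label (the 110 x 32 mm face it should come to lie on): head end, one corner (110 mm up while it stands; the end that meets the stop).
- carton_head_b (a point): Corner of the lamp carton's face opposite the label (the 110 x 32 mm face it should come to lie on): head end, other corner (110 mm up while it stands; the end that meets the stop).
- coupler: Bystander: orange plastic conduit coupler, a tube 30 mm across and 40 mm tall, standing on its end beside the bay. Origin at the centre of its underside.
- tape_black: Bystander: roll of black tape, 58 mm across, 19 mm tall, lying flat beside the bay. Origin at the centre of its underside.
- downlight: Bystander: white round LED downlight, 90 mm across its flange, 48 mm tall, standing flange down behind the timber stop. Origin at the centre of its underside.
- lug_box: Bystander: second, wider grey-white carton with a red-striped label, 60x85 mm and 45 mm tall, lying flat to the right of the work; not the one to tip. Origin at the centre of its underside.
- tape_measure: Bystander: yellow tape measure, 34x80 mm and 62 mm tall, standing to the right of the work. Origin at the centre of its underside.
There are look-alikes about, which are no part of the job. What is shaped like the carton but green or orange is not meant.

How it is judged (in metres and radians):
On the way:
1. the carton has toppled and lies label up within the bay's tape (on the tape counts) (angle between carton_mid's own x axis and vertical above 3 rad and x of each of carton_foot_a, carton_foot_b, carton_head_a, carton_head_b in the frame of bay_near above 0 m and y of carton_foot_a in the frame of bay_near between -0.045 and 0.045 m and height (world z) of each of carton_foot_a, carton_foot_b, carton_head_a, carton_head_b below 0.006 m and y of carton_foot_b in the frame of bay_near between -0.045 and 0.045 m and y of carton_head_a in the frame of bay_near between -0.045 and 0.045 m and y of carton_head_b in the frame of bay_near between -0.045 and 0.045 m), for 0.2 s.
At the end, for the whole second after the job is handed in: The lamp carton lies at rest, label up, wholly within the outer edges of the bay's tape, both corners of its head end within 5 mm of the timber stop (all of step 1 and x of each of carton_head_a, carton_head_b in the frame of bay_stop above -0.005 m and linear speed of carton below 0.01 m/s); the robot touches nothing.
It fails at once if the carton is lifted off the bench (its centre goes more than 5 mm higher than toppling over its edge brings it, or more than 15 mm up once it lies) (height (world z) of carton_mid above 0.066 m or (angle between carton_mid's own x axis and vertical above 3 rad and height (world z) of carton_mid above 0.04 m)).
It fails at once if the carton has come down label up but lies with a corner outside the tape (angle between carton_mid's own x axis and vertical above 3 rad and linear speed of carton below 0.02 m/s and (not (x of carton_foot_a in the frame of bay_near above 0 m) or not (y of carton_foot_a in the frame of bay_near below 0.045 m) or not (y of carton_foot_a in the frame of bay_near above -0.045 m) or not (x of carton_foot_b in the frame of bay_near above 0 m) or not (y of carton_foot_b in the frame of bay_near below 0.045 m) or not (y of carton_foot_b in the frame of bay_near above -0.045 m) or not (x of carton_head_a in the frame of bay_near above 0 m) or not (y of carton_head_a in the frame of bay_near below 0.045 m) or not (y of carton_head_a in the frame of bay_near above -0.045 m) or not (x of carton_head_b in the frame of bay_near above 0 m) or not (y of carton_head_b in the frame of bay_near below 0.045 m) or not (y of carton_head_b in the frame of bay_near above -0.045 m))).
It fails at once if another thing is moved by more than 15 mm (distance of any of coupler, tape_black, downlight, lug_box, tape_measure from where it was at the start of the episode above 0.015 m).
It also fails if it takes over 38 s, if anything falls off the work surface, if the arm or the gripper's body presses on something with over 40 N, if the wrist force passes 120 N, or if a joint passes its speed limit or range.

## Robot

A 7-joint arm with a two-finger parallel gripper is mounted at the origin on a cart in front of the work surface, level with it; the furniture and walls round the work are solid. World frame = base frame: x ahead of the robot, y to its left, z up, the work surface at z = 0. Lengths are in mm, angles in rad, forces in N, time in s.
With the tool pointing down it reaches from about 400 to 875 mm from the base axis. Payload 4.4 kg.
Tool frame: the origin (TCP) lies on the centre line of the jaws, within the pads' length; the fingertips stand 25 mm ahead of it and the grasp point (between the pads) lies 6 mm ahead of it (ctrl.finger_overhang is the distance from the TCP to the fingertips, in mm); z points along the fingers, y is the line along which they close (so a half turn about z gives the same grasp; the last joint's range is limited). The gripper opens to 85 mm and grips with 20 to 120 N. Pads are 22 mm wide; open, the fingers measure 114 mm over their backs; the gripper's body (76 mm by 85 mm) begins 54 mm behind the grasp point. The pads swing forward as they close: fully open they stand 13 mm farther back than shut.
Start: joints at [-1.263, 0.628, 0.038, 1.517, -0.027, 0.996, -0.02], TCP at [237.329, 605.138, 256.313] pointing down, gripper open.
Joint ranges: [-3.06, 3.06], [-0.37, 2.12], [-1.25, 1.32], [0.18, 2.47], [-1.1, 4.24], [0.23, 1.98], [-2.94, 2.94]. Speed limits (rad/s): [2.57, 2.57, 3.14, 3.14, 3.14, 3.14, 3.14].

## Interface

Orientations are given as [roll, pitch, yaw] about the fixed x, y, z axes, in that order (R = Rz(yaw) Ry(pitch) Rx(roll)).
In Python, from cell import ctrl gives the robot as it stands. The module is installed in compiled form; this text tells all that it offers.
- The arm moves only by the tool play_rows, never from a script. Its argument "targets" is a list of rows, each a list of 5 numbers: the closure, from 0 (fully open) to 1 (shut), then the shift along the tool's x, y, z in cm, then the turn about the tool's z in degrees. In form: [[gripper, dx, dy, dz, spin], ...]. A call has 1 to 10 rows; each row is the pose to reach, as a shift and turn from the pose commanded when the call began, along the tool's axes at that moment; what a row does not reach only later rows make up. A row lasts 1/10 s, in which the tool goes at most 50 mm and 8.59 degrees, less where a joint would pass 70% of its speed; a pose out of reach is approached as far as the arm can. A call with a gripper value outside its range is refused whole. The fingers move at their own pace and stop on an object; the grip force is fixed at half the most. Time passes only in rows, so rows that repeat a pose let the fingers close. It gives the time, the measured TCP pose, the force, the opening and the grip force at its end, in the units of the state.
- ctrl.read_state(): the state, without advancing time (a new reading comes with each control period).
- ctrl.get_image(name): name is "side" or "top"; returns (picture, depth): 480x640x3 uint8, red, green, blue; 480x640 float32, mm along the optical axis (not along the pixel's ray), 0 where there is no reading.
- ctrl.calibration(name): a dict with "vfov" (degrees; the focal length in pixels is half the picture's height over the tangent of half this angle, whatever the lens; pixels are square), "cx", "cy" (the principal point, pixels), "extrinsics" (4x4, takes a point from camera to world coordinates). Camera axes: x right, y down, z forward; pixel columns grow to the right and rows downward; lengths in mm; the calibration is good to about 2 mm. A picture is of the moment at which its call begins. calibration takes no time and is no camera call.
- ctrl.finish_job(): hands the job in; it is judged then, once.
Trained networks look in the newest picture that a camera, given by its name, has taken for a name from the list of things; names that differ only in an ending like _2 or _b are one class to them, and where a whole thing is asked for, a point or a joint stands for the part that bears it (a point fixed in the world has none). Each returns a list of dicts, best first, with "confidence" (0 to 1); they miss things now and then, are a little off and sometimes report something else, mostly with a low value. They report only what shows in the picture. A call takes as long as a camera call. They do not tell look-alikes from the thing itself.
- ctrl.search_frame(camera, name): "bbox" ([left, top, right, bottom] in pixels, round what is visible of it).
- ctrl.trace(camera, name): "pixels" (480x640 bool, what is visible of it) and "bbox" ([left, top, right, bottom] in pixels, round what is visible of it).
The state is a dict: "clock": time; "qpos": joint angles; "qd": joint speeds; "tau": joint torques, N m; "eef_pos": TCP position; "tool_rot": TCP orientation; "force": force on the tool from outside, world axes, zero at the start; "torque": the same for the moment, N m; "width": finger opening in mm; "gripper_force": force on a finger pad.
Only numpy, scipy, OpenCV 4.12 (cv2) and the standard library are available. Lean on these libraries where they do the work, as an engineer would, in place of code of your own. Each camera call takes 0.05 s, during which the arm holds its last target. There are 200 camera calls.

## Working session

There is one attempt and no reset: what is moved stays moved. The work goes in short steps, Python scripts to look and compute and a tool call to move; the robot and the scene stay as the last step left them, time stands still between calls to the robot, and variables do not carry over. Pictures are saved under pics/ and viewed, at most 10 in all, crops included, and the job is handed in when it is done.

Besides the shell and the picture viewer there is one more tool, called after "Call:" by a JSON object that holds its "name" and its "arguments", one argument or row to a line. play_rows: Moves the arm, as the interface text tells. Its arguments: {"type":"object","properties":{"targets":{"type":"array"}},"required":["targets"]}

```bash
mkdir -p pics; cat > h.py <<'E'
import numpy as np, cv2
from cell import ctrl
def K(n):
    c=ctrl.calibration(n); f=240/np.tan(np.radians(c["vfov"])/2); return f,c["cx"],c["cy"],np.array(c["extrinsics"])
def cloud(n,d):
    f,cx,cy,T=K(n); v,u=np.mgrid[:480,:640]
    P=np.stack([(u-cx)/f*d,(v-cy)/f*d,d,np.ones_like(d)],-1)@T.T
    return P[...,:3]
E
python3 - <<'E'
from h import *
ims=[]
for n in("top","side"):
    im,d=ctrl.get_image(n); cv2.imwrite(f"pics/{n}0.png",im[...,::-1]); np.savez(f"{n}0.npz",im=im,d=d); P=cloud(n,d)
    f,cx,cy,T=K(n); print(n,f,cx,cy,T[:3].round(2).tolist())
    for k in("carton","coupler","tape_black","downlight","lug_box","tape_measure"):
        for r in ctrl.trace(n,k)[:3]:
            m=r["pixels"]&(d>0); Q=P[m]
            print(k,round(r["confidence"],2),np.round(r["bbox"]), np.median(Q,0).round() if len(Q) else None, np.percentile(Q,[3,97],axis=0).round().tolist() if len(Q) else None)
print(ctrl.read_state())
E
```

```text
top 481.9688766890803 323.7786003072659 247.38378613220598 [[-0.01, -1.0, 0.04, 433.01], [-1.0, 0.01, 0.01, -14.43], [-0.01, -0.04, -1.0, 1364.95]]
carton 0.78 [394. 280. 422. 300.] [ 374. -219.  109.] [[352.0, -246.0, 14.0], [395.0, -198.0, 115.0]]
carton 0.51 [343. 279. 358. 299.] [373. -66. 110.] [[346.0, -81.0, -0.0], [399.0, -49.0, 115.0]]
carton 0.48 [374. 275. 382. 283.] [ 389. -137.   34.] [[379.0, -159.0, 3.0], [402.0, -131.0, 45.0]]
coupler 0.45 [371. 276. 382. 282.] [ 390. -153.   33.] [[380.0, -159.0, 12.0], [400.0, -131.0, 44.0]]
tape_black 0.71 [400. 194. 420. 215.] [ 601. -238.   17.] [[573.0, -265.0, -1.0], [626.0, -214.0, 23.0]]
downlight 0.58 [264. 219. 298. 250.] [516. 125.  45.] [[479.0, 90.0, 1.0], [559.0, 166.0, 53.0]]
lug_box 0.75 [453. 214. 488. 242.] [ 531. -400.   45.] [[500.0, -448.0, 1.0], [562.0, -360.0, 51.0]]
tape_measure 0.59 [471. 263. 499. 275.] [ 421. -432.   59.] [[404.0, -467.0, 6.0], [438.0, -405.0, 66.0]]
side 554.1400198768038 309.89803599978353 237.84333387902336 [[1.0, -0.02, 0.02, 480.43], [-0.03, -0.45, 0.89, -1426.54], [-0.01, -0.89, -0.45
[... 929 characters left out ...]
.7, 'qpos': array([-1.26283727,  0.62837427,  0.03847739,  1.5174081 , -0.0270157 ,
        0.99630759, -0.01996537]), 'qd': array([-9.67359332e-04, -2.99875026e-03, -7.41984772e-04,  3.67989370e-04,
        6.98239141e-05, -1.83440551e-03,  5.42456365e-04]), 'tau': array([ 1.53480833e-04, -5.63121521e+01,  1.22510724e+00, -1.93751854e+01,
        1.08264093e-02,  1.71222298e-03, -3.16362339e-06]), 'eef_pos': array([237.2891096 , 605.1485017 , 256.32709089]), 'tool_rot': array([ 3.14157361e+00, -6.42400459e-05,  2.76785280e+00]), 'force': array([-0.83895809, -0.57105142,  0.14193176]), 'torque': array([-0.00413103, -0.00787849, -0.01304263]), 'gripper_force': 0.0, 'width': 85.58894637841271}
```

```bash
python3 - <<'E'
from h import *
a=cv2.imread("pics/top0.png")[170:320,250:510]; cv2.imwrite("pics/c1.png",cv2.resize(a,None,fx=3,fy=3,interpolation=2))
b=cv2.imread("pics/side0.png")[215:395,230:400]; cv2.imwrite("pics/c2.png",cv2.resize(b,None,fx=3.3,fy=3.3,interpolation=2))
E
```

```text
(no output)
```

View pics/c1.png

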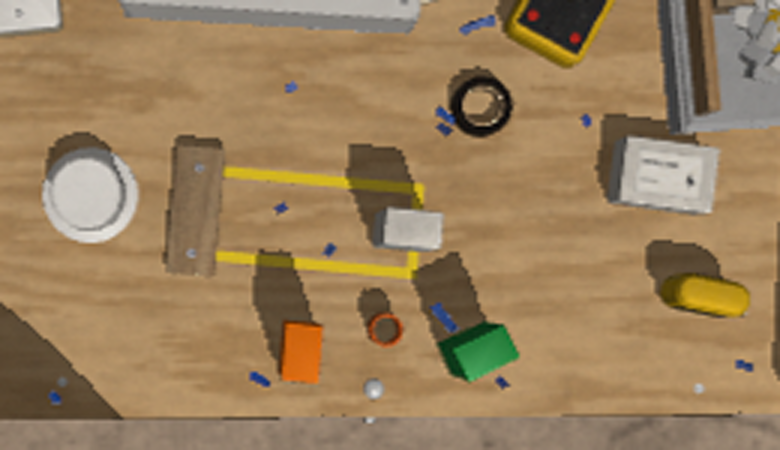

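View pics/c2.png

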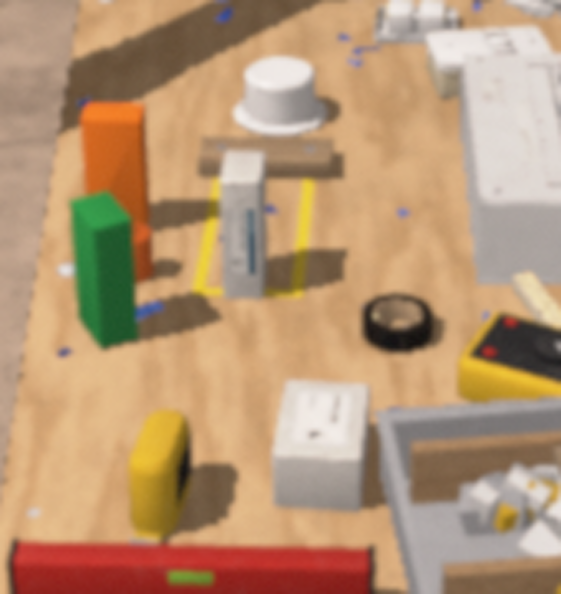

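The candidates in crop 1 are orange (302,352), green (480,350) and grey-white (410,229). The grey-white one is the lamp carton. It stands across the near tape, and crop 2 shows its blue stripe at (250,240) on the face away from the stop. Next I measure it and the bay.

```bash
cat >> h.py <<'E'
def bay(n,im,d):
    f,cx,cy,T=K(n); hsv=cv2.cvtColor(im,cv2.COLOR_RGB2HSV)
    v,u=np.mgrid[:480,:640]; r=np.stack([(u-cx)/f,(v-cy)/f,np.ones(u.shape)],-1)@T[:3,:3].T
    G=T[:3,3]+r*(-T[2,3]/r[...,2:])
    m=(hsv[...,0]>20)&(hsv[...,0]<32)&(hsv[...,1]>150)&(G[...,0]>400)&(G[...,0]<580)&(G[...,1]>-290)&(G[...,1]<60)
    return G[m],G
E
python3 - <<'E'
from h import *
for n in("top","side"):
    z=np.load(f"{n}0.npz"); im,d=z["im"],z["d"]; P=cloud(n,d); Q,G=bay(n,im,d)
    print(n,"tape",len(Q))
    c=Q[Q[:,1]>-175]
    L=c[c[:,0]<485];R=c[c[:,0]>485]
    for s in(L,R):
        if len(s)>3: p=np.polyfit(s[:,1],s[:,0],1); print("x=%.4f*y+%.1f"%tuple(p),s[:,1].min(),s[:,1].max(),np.std(s[:,0]-np.polyval(p,s[:,1])))
    c=Q[Q[:,1]<-178]; print("near",c[:,:2].round().tolist()[:60])
    m=(P[...,2]>95)&(P[...,2]<125)&(P[...,0]>440)&(P[...,0]<530)&(P[...,1]>-260)&(P[...,1]<-130)
    t=P[m]; print("cart top",len(t),t.mean(0).round(1),t.min(0).round(1),t.max(0).round(1)); print(cv2.minAreaRect(t[:,:2].astype(np.float32)))
    v,u=np.nonzero(m); print(u.min(),u.max(),v.min(),v.max())
    m=(P[...,2]>12)&(P[...,2]<28)&(P[...,0]>400)&(P[...,0]<600)&(P[...,1]>-40)&(P[...,1]<75)
    t=P[m]; print("stop",len(t),cv2.minAreaRect(t[:,:2].astype(np.float32)),cv2.boxPoints(cv2.minAreaRect(t[:,:2].astype(np.float32))).round().tolist())
E
```

```text
top tape 544
x=0.0906*y+460.4 -172.93617992935907 8.118394338785128 3.6585636513698194
x=0.1005*y+541.3 -173.77485127830752 1.801189973710665 3.0519581791593478
near [[528.0, -179.0], [528.0, -182.0], [528.0, -185.0], [525.0, -179.0], [525.0, -182.0], [525.0, -185.0], [525.0, -188.0], [522.0, -179.0], [522.0, -182.0], [522.0, -185.0], [522.0, -188.0], [519.0, -179.0], [519.0, -182.0], [519.0, -185.0], [516.0, -179.0], [516.0, -182.0], [516.0, -185.0], [513.0, -179.0], [513.0, -182.0], [513.0, -185.0], [511.0, -179.0], [511.0, -182.0], [511.0, -185.0], [508.0, -179.0], [508.0, -182.0], [508.0, -185.0], [505.0, -182.0], [505.0, -185.0], [462.0, -179.0], [462.0, -181.0], [460.0, -179.0], [460.0, -181.0], [457.0, -179.0], [457.0, -181.0], [454.0, -178.0], [454.0, -181.0], [451.0, -178.0], [448.0, -178.0], [448.0, -181.0], [446.0, -178.0], [443.0, -178.0], [440.0, -178.0]]
cart top 247 [ 481.6 -162.5  110.2] [ 465.1 -189.6   97.4] [ 499.8 -137.3  116.8]
((481.6557312011719, -163.20684814453125), (49.573692321777344, 32.20136260986328), 83.19175720214844)
377 397 239 252
stop 684 ((503.405
[... 469 characters left out ...]
.0], [524.0, -181.0], [527.0, -181.0], [530.0, -181.0], [447.0, -182.0], [450.0, -182.0], [452.0, -182.0], [455.0, -183.0], [458.0, -183.0], [460.0, -183.0], [506.0, -185.0], [508.0, -185.0], [511.0, -185.0], [514.0, -185.0], [516.0, -185.0], [519.0, -186.0], [522.0, -186.0], [524.0, -186.0], [527.0, -186.0], [529.0, -186.0]]
cart top 188 [ 482.7 -175.3  107.8] [ 465.4 -198.9   95.4] [ 500.1 -138.5  113.6]
((483.37762451171875, -168.78036499023438), (60.996437072753906, 32.32027053833008), 84.34586334228516)
296 309 260 275
stop 317 ((504.7865905761719, 24.945768356323242), (56.33057403564453, 121.06437683105469), 86.16468048095703) [[443.0, 1.0], [563.0, -7.0], [567.0, 49.0], [446.0, 57.0]]
```

Call:
{"name": "play_rows", "arguments": {
  "targets": [
    [1,-32.8,-19.9,0,75],
    [1,-32.8,-19.9,0,75],
    [1,-32.8,-19.9,0,75],
    [1,-32.8,-19.9,0,75],
    [1,-32.8,-19.9,0,75],
    [1,-32.8,-19.9,0,75],
    [1,-32.8,-19.9,0,75],
    [1,-32.8,-19.9,0,75],
    [1,-32.8,-19.9,0,75],
    [1,-32.8,-19.9,0,75]
  ]
}}

```text
clock: 1.7
eef_pos: [470.7, 299.2, 256.4]
tool_rot: [3.141, 0.0, 1.456]
force: [-0.5, -0.0, -0.3]
width: 0.0
gripper_force: 0.0
```

Call:
{"name": "play_rows", "arguments": {
  "targets": [
    [1,-54.3,6.4,0,0],
    [1,-54.3,6.4,0,0],
    [1,-54.3,6.4,0,0],
    [1,-54.3,6.4,0,0],
    [1,-54.3,6.4,0,0],
    [1,-54.3,6.4,0,0],
    [1,-54.3,6.4,0,0],
    [1,-54.3,6.4,0,0],
    [1,-54.3,6.4,0,0],
    [1,-54.3,6.4,0,0]
  ]
}}

```text
clock: 2.7
eef_pos: [473.2, -200.4, 256.4]
tool_rot: [3.141, -0.001, 1.465]
force: [1.5, 0.4, 0.0]
width: -0.0
gripper_force: 0.0
```

Call:
{"name": "play_rows", "arguments": {
  "targets": [
    [1,0,0,0,0],
    [1,0,0,0,0]
  ]
}}

```text
clock: 2.9
eef_pos: [472.7, -200.1, 256.2]
tool_rot: [-3.141, -0.001, 1.459]
force: [0.4, 0.8, 0.8]
width: -0.0
gripper_force: 0.0
```

Call:
{"name": "play_rows", "arguments": {
  "targets": [
    [1,-4.8,0.5,0,0],
    [1,-4.8,0.5,0,0],
    [1,-4.8,0.5,5,0],
    [1,-4.8,0.5,9,0],
    [1,-4.8,0.5,13.6,0],
    [1,-4.8,0.5,13.6,0],
    [1,-4.8,0.5,13.6,0]
  ]
}}

```text
clock: 3.6
eef_pos: [472.7, -246.5, 120.5]
tool_rot: [-3.14, -0.001, 1.462]
force: [-0.6, -0.9, 0.9]
width: 0.1
gripper_force: 0.0
```

```bash
python3 - <<'E'
from h import *
print(ctrl.finger_overhang, ctrl.read_state()["eef_pos"])
o=[]
for n,(r0,c0) in {"top":(190,320),"side":(220,230)}.items():
    im,d=ctrl.get_image(n); o.append(cv2.resize(im[r0:r0+110,c0:c0+130,::-1],None,fx=3,fy=3,interpolation=2))
    P=cloud(n,d)
    if n=="side":
        m=(P[...,0]>440)&(P[...,0]<520)&(P[...,1]>-290)&(P[...,1]<-205)&(P[...,2]>60)&(P[...,2]<200)
        t=P[m]; print(len(t),t[:,2].min(),np.sort(t[:,2])[:10].round(),t[t[:,2]<130].max(0).round(), t[t[:,2]<130].min(0).round())
cv2.imwrite("pics/c3.png",np.hstack(o))
E
```

```text
25.0 [ 472.68972751 -246.51849109  120.50928776]
731 99.73465339933261 [100. 100. 101. 103. 104. 104. 104. 104. 105. 105.] [ 486. -247.  130.] [ 461. -263.  100.]
```

View pics/c3.png

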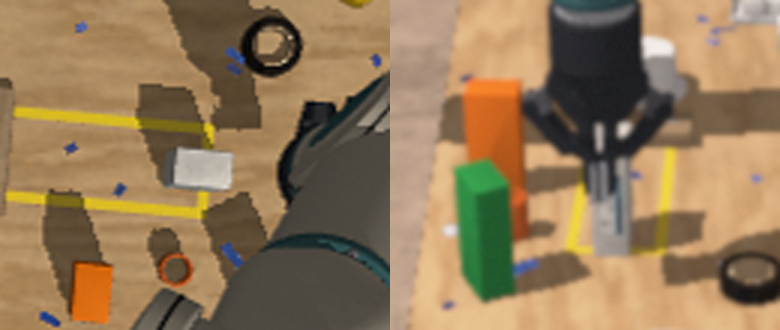

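The gripper is lined up behind the carton: fingertips at about (605,180) in the right half of the crop, carton upright and in line with them. Now I push.

Call:
{"name": "play_rows", "arguments": {
  "targets": [
    [1,2,0,0.4,0],
    [1,3.5,0,0.4,0],
    [1,4,0,0.4,0],
    [1,4.4,0,0.4,0],
    [1,4.8,0,0.4,0],
    [1,5.2,0,0.4,0],
    [1,5.6,0,0.4,0],
    [1,6.0,0,0.4,0],
    [1,6.4,0,0.4,0],
    [1,6.8,0,0.4,0]
  ]
}}

```text
clock: 4.7
eef_pos: [479.8, -180.3, 116.2]
tool_rot: [-3.141, -0.0, 1.459]
force: [-0.0, -0.7, -0.0]
width: 0.1
gripper_force: 0.2
```

```bash
cat >> h.py <<'E'
def look(name):
    o=[]
    for n,(r0,c0) in {"top":(190,290),"side":(220,230)}.items():
        im,d=ctrl.get_image(n); o.append(cv2.resize(im[r0:r0+110,c0:c0+130,::-1],None,fx=3,fy=3,interpolation=2)); np.savez(n+name+".npz",im=im,d=d)
    cv2.imwrite(f"pics/{name}.png",np.hstack(o))
E
python3 -c "
from h import *
look('c4')"
```

```text
(no output)
```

View pics/c4.png

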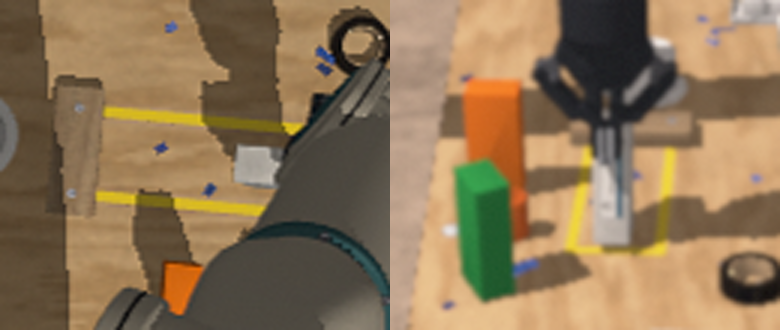

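The carton has moved with the push: its top is at (258,165) on the left and its foot at (612,245) on the right. I check the depth for tilt versus sliding.

```bash
python3 - <<'E'
from h import *
P=cloud("top",np.load("topc4.npz")["d"])
m=(P[...,2]>75)&(P[...,2]<126)&(P[...,0]>466)&(P[...,0]<498)&(P[...,1]>-175)&(P[...,1]<-90)
t=P[m]
for y in range(-170,-90,6):
    s=t[(t[:,1]>=y)&(t[:,1]<y+6)]
    if len(s): print(y,len(s),np.median(s[:,2]).round(1))
E
```

```text
-158 1 115.0
-152 20 117.9
-146 24 115.3
-140 35 112.6
-134 25 112.8
-128 23 111.3
-122 32 108.9
-116 11 106.8
```

It is tilted about 13° and has not slid noticeably, so I continue.

Call:
{"name": "play_rows", "arguments": {
  "targets": [
    [1,0.4,0,0,0],
    [1,0.8,0,0,0],
    [1,1.2,0,0,0],
    [1,1.6,0,0,0],
    [1,2.0,0,0,0],
    [1,2.4,0,0,0],
    [1,2.8,0,0,0],
    [1,3.2,0,0,0],
    [1,3.2,0,0,0],
    [1,3.2,0,0,0]
  ]
}}

```text
clock: 5.8
eef_pos: [483.5, -148.8, 116.3]
tool_rot: [3.142, 0.0, 1.459]
force: [-0.1, 0.5, 0.2]
width: -0.2
gripper_force: 0.0
```

Call:
{"name": "play_rows", "arguments": {
  "targets": [
    [1,-4,0,-1,0],
    [1,-8,0,-1,0],
    [1,-12,0,-1,0],
    [1,-12,0,-1,0]
  ]
}}

```text
clock: 6.2
eef_pos: [468.4, -276.0, 127.1]
tool_rot: [3.139, 0.006, 1.449]
force: [-0.4, -0.4, 0.1]
width: -0.3
gripper_force: 0.0
```

```bash
python3 - <<'E'
from h import *
look('c5'); z=np.load("topc5.npz"); P=cloud("top",z["d"])
m=(P[...,2]>30)&(P[...,2]<70)&(P[...,0]>440)&(P[...,0]<540)&(P[...,1]>-200)&(P[...,1]<5)
t=P[m]; r=cv2.minAreaRect(t[:,:2].astype(np.float32)); print(len(t),np.median(t[:,2]),r,cv2.boxPoints(r).round().tolist())
E
```

```text
481 50.81856386283562 ((490.2952575683594, -82.68958282470703), (110.28402709960938, 32.40584945678711), 84.25931549072266) [[469.0, -136.0], [501.0, -139.0], [512.0, -29.0], [480.0, -26.0]]
```

View pics/c5.png

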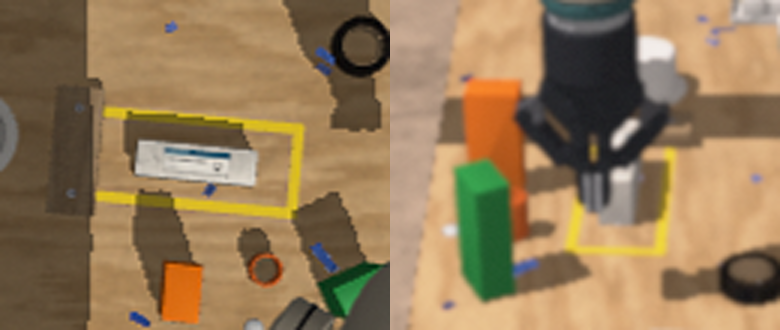

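The carton lies label up inside the tape: label at (195,160) on the left, head end about 35 mm short of the stop. I lower the fingers behind its foot end and push.

Call:
{"name": "play_rows", "arguments": {
  "targets": [
    [1,4,0.1,1,-1],
    [1,7.6,0.15,4,-1],
    [1,7.6,0.15,8.7,-1],
    [1,7.6,0.15,8.7,-1],
    [1,7.6,0.15,8.7,-1],
    [1,7.6,0.15,8.7,-1]
  ]
}}

```text
clock: 6.9
eef_pos: [481.0, -194.0, 41.4]
tool_rot: [3.139, 0.002, 1.475]
force: [-0.3, 0.2, -0.2]
width: 0.1
gripper_force: 0.0
```

Call:
{"name": "play_rows", "arguments": {
  "targets": [
    [1,2.5,0,0,0],
    [1,4.3,0,0,0],
    [1,4.8,0,0,0],
    [1,5.3,0,0,0],
    [1,5.8,0,0,0],
    [1,6.3,0,0,0],
    [1,6.8,0,0,0],
    [1,7.2,0,0,0],
    [1,7.6,0,0,0],
    [1,7.6,0,0,0]
  ]
}}

```text
clock: 7.9
eef_pos: [487.1, -116.8, 39.2]
tool_rot: [-3.141, 0.0, 1.476]
force: [0.3, -1.5, 0.5]
width: 0.1
gripper_force: 0.7
```

```bash
cat >> h.py <<'E'
def cart(name):
    look(name); z=np.load(f"top{name}.npz"); P=cloud("top",z["d"])
    m=(P[...,2]>35)&(P[...,2]<60)&(P[...,0]>440)&(P[...,0]<540)&(P[...,1]>-100)&(P[...,1]<30)
    t=P[m]; r=cv2.minAreaRect(t[:,:2].astype(np.float32)); print(len(t),np.median(t[:,2]),r,cv2.boxPoints(r).round(1).tolist())
    m=(P[...,2]>12)&(P[...,2]<28)&(P[...,0]>400)&(P[...,0]<600)&(P[...,1]>-5)&(P[...,1]<75)
    t=P[m]; r=cv2.minAreaRect(t[:,:2].astype(np.float32)); print("stop",r,cv2.boxPoints(r).round(1).tolist())
E
python3 -c "
from h import *
cart('c6'); print(ctrl.read_state()['force'])"
```

```text
244 50.84890762024975 ((493.25152587890625, -31.130393981933594), (75.47509765625, 31.79874610900879), 84.88618469238281) [[474.1000061035156, -67.30000305175781], [505.70001220703125, -70.0999984741211], [512.5, 5.0], [480.79998779296875, 7.900000095367432]]
stop ((519.1110229492188, 27.007530212402344), (91.98087310791016, 53.445648193359375), 1.6347930431365967) [[472.3999938964844, 52.400001525878906], [473.8999938964844, -1.0], [565.7999877929688, 1.600000023841858], [564.2999877929688, 55.0]]
[ 0.1684355  -0.76209814  0.09920366]
```

Call:
{"name": "play_rows", "arguments": {
  "targets": [
    [1,0.1,0,0,0],
    [1,0.2,0,0,0],
    [1,0.3,0,0,0],
    [1,0.3,0,0,0]
  ]
}}

```text
clock: 8.4
eef_pos: [487.1, -116.7, 39.4]
tool_rot: [3.141, 0.003, 1.474]
force: [-2.9, -7.8, 1.8]
width: -0.3
gripper_force: 3.7
```

Call:
{"name": "play_rows", "arguments": {
  "targets": [
    [1,0.1,0,0,0],
    [1,0.2,0,0,0],
    [1,0.3,0,0,0],
    [1,0.3,0,0,0]
  ]
}}

```text
clock: 8.8
eef_pos: [487.3, -116.6, 39.7]
tool_rot: [3.139, 0.007, 1.471]
force: [-3.0, -14.2, 3.2]
width: 0.1
gripper_force: 6.6
```

The fingertips have stalled and the force is rising (8 N, then 14 N), so the carton is against the stop. I retreat and check.

Call:
{"name": "play_rows", "arguments": {
  "targets": [
    [1,-1,0,0,0],
    [1,-4,0,0,0],
    [1,-8,0,0,0],
    [1,-8,0,-6,0],
    [1,-12,0,-12,0],
    [1,-16,0,-12,0],
    [1,-16,0,-12,0],
    [1,-16,0,-12,0],
    [1,-16,0,-12,0]
  ]
}}

```text
clock: 9.7
eef_pos: [472.3, -268.2, 158.3]
tool_rot: [-3.14, -0.003, 1.477]
force: [0.1, 0.8, -0.1]
width: 0.0
gripper_force: 0.0
```

```bash
python3 - <<'E'
from h import *
sed=None
cart('c7'); P=cloud("top",np.load("topc7.npz")["d"])
m=(P[...,2]>35)&(P[...,2]<60)&(P[...,0]>440)&(P[...,0]<540)&(P[...,1]>-140)&(P[...,1]<30)
r=cv2.minAreaRect(P[m][:,:2].astype(np.float32)); print(r,cv2.boxPoints(r).round(1).tolist())
E
```

```text
467 50.61942665334277 ((491.7626953125, -47.06676483154297), (107.04029846191406, 32.10112762451172), 84.66718292236328) [[470.79998779296875, -98.9000015258789], [502.79998779296875, -101.80000305175781], [512.7000122070312, 4.699999809265137], [480.79998779296875, 7.699999809265137]]
stop ((503.1601867675781, 23.955833435058594), (53.740848541259766, 119.92214965820312), 84.49212646484375) [[440.8999938964844, 3.0], [560.2999877929688, -8.5], [565.4000244140625, 44.900001525878906], [446.1000061035156, 56.5]]
((491.637939453125, -48.402854919433594), (109.72412872314453, 32.10112762451172), 84.66718292236328) [[470.6000061035156, -101.5], [502.5, -104.5], [512.7000122070312, 4.699999809265137], [480.79998779296875, 7.699999809265137]]
```

View pics/c7.png

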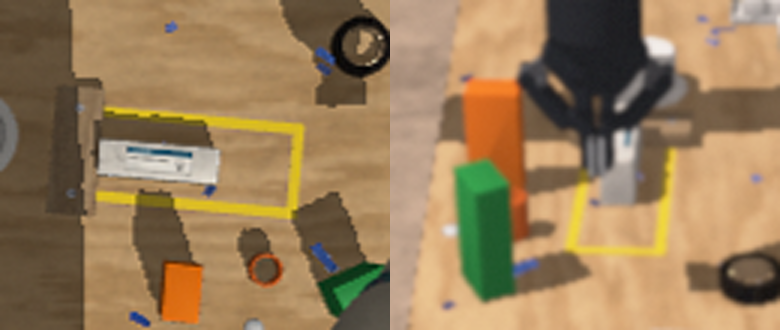

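The carton is flush with the stop (head end at (98,160) on the left), parallel to it within 0.2°, label up and inside the tape. The arm is clear, so I hand in.

```bash
python3 -c "
from cell import ctrl
print(ctrl.finish_job())"
```

```text
the job is handed in; nothing more can be done
None
```

The lamp carton was tipped over, lies label up inside the bay's tape with its head end flush against the timber stop, and the job is handed in; the hand-in returned no verdict.

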